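# Set up the still life

## Task

Set up the still life on the plywood board, everything upright: the terracotta vase in the middle of the round wooden stand, the amber oil bottle in the middle of the square dark stand, the white plaster drum on the board exactly midway between the two stands, and the red apple on top of the drum, centred. Stand the blue cup on the board directly in front of the drum (towards the edge with the blue strip), leaving a gap of about 3 cm between them. Leave the green apple where it is, and let go of everything at the end.

Things in the scene. Friction and masses are not known exactly. Their poses are not given: they have to be found in the camera images.
- board: Plywood still-life board fixed flat on the table, 250 (x) by 360 (y) by 12 mm thick. Origin: centre of its underside, so its top is 12 mm above the origin. Its x axis points to its back; the front edge (at -x, nearest the robot) carries a 16 mm dark blue painted strip; y points to its left as seen from the front. It lies turned by up to 0.2 rad. The point midway between the two stands is 45 mm behind its middle (board x = +45 mm, y = 0).
- square_stand: Dark grey square block 80 x 80 x 20 mm high, fixed on the board; its middle is 115 mm to the left or right of the point midway between the stands (it and the round stand change sides). Origin: centre of its underside; its top is 20 mm above that (32 mm above the table).
- round_stand: Brown wooden disc, 84 mm across and 20 mm high, fixed on the board at the other side from the square stand. Origin: centre of its underside; its top is 20 mm above that (32 mm above the table).
- drum_c (a point): White plaster drum (a plain upright cylinder), 60 mm across, 45 mm high. Loose, on the table beside the board at the start. The point is on its axis, half-way up; z is its upright axis.
- red_apple_c (a point): Red artificial apple, rigid, 56 mm across at its widest, about 25 mm up; about 49 mm high (plus a short thin stem and leaf that do not collide), with a flat foot 32 mm across. Loose, on the table beside the board at the start. The point is on its axis, 25 mm above its foot; z is its upright axis.
- vase_c (a point): Small terracotta vase, 80 mm high, widest (56 mm) about 36 mm up, neck 34 mm across 66 mm up, foot 38 mm across. Loose, on the table beside the board at the start. The point is on its axis, half-way up; z is its upright axis.
- oil_bottle_c (a point): Amber painting-oil bottle with a cream label and black cap, 88 mm high; straight body 41 mm across up to 58 mm, then shoulder, neck and a 26 mm cap. Loose, on the table beside the board at the start. The point is on its axis, half-way up; z is its upright axis.
- blue_cup_c (a point): Blue ceramic cup without a handle, open at the top, 56 mm across the rim, narrower at the foot, 55 mm high. Loose, on the table beside the board at the start. The point is on its axis, half-way up; z is its upright axis.
- green_apple_c (a point): Green artificial apple, same size as the red one, standing loose among the things to be moved; it is to stay where it is. The point is 25 mm above its foot.
Things that resemble listed ones, but are neither listed nor needed, are in the scene too. What is shaped like the part that bears oil_bottle_c but turquoise is not meant.

How it is judged:
By the outcome, as a careful person would: the job done as asked, in the order asked, and still so for the second after the job is handed in, with the robot touching nothing.
It also fails if it takes over 147 s, if anything falls off the work surface, if the arm or the gripper's body presses on something with over 40 N, if the wrist force passes 120 N, or if a joint passes its speed limit or range.

## Robot

A 6-joint arm with a two-finger parallel gripper is mounted at the origin on the work surface. World frame = base frame: x ahead of the robot, y to its left, z up, the work surface at z = 0. Lengths are in mm, angles in rad, forces in N, time in s.
With the tool pointing down it reaches from about 225 to 875 mm from the base axis. Payload 3.4 kg.
Tool frame: the origin (TCP) lies on the centre line of the jaws, within the pads' length; the fingertips stand 19 mm ahead of it and the grasp point (between the pads) is the TCP; z points along the fingers, y is the line along which they close (so a half turn about z gives the same grasp; the last joint's range is limited). The gripper opens to 85 mm and grips with 20 to 120 N. Pads are 22 mm wide; open, the fingers measure 114 mm over their backs; the gripper's body (76 mm by 85 mm) begins 54 mm behind the grasp point. The pads swing forward as they close: fully open they stand 13 mm farther back than shut.
Start: joints at [-1.224, 0.276, 1.505, -0, 1.361, -0.121], TCP at [259.286, -513.259, 224.128] pointing down, gripper open.
Joint ranges: [-2.89, 2.89], [-0.75, 2.08], [0.22, 2.7], [-1.18, 4.32], [0.11, 2.71], [-2.7, 2.7]. Speed limits (rad/s): [2.57, 2.57, 3.14, 3.14, 3.14, 3.14].

## Interface

Orientations are given as a unit quaternion [x, y, z, w].
In Python, from workcell import arm gives the robot as it stands.
- The arm moves only by the tool apply_moves, never from a script. Its argument "plan" is a list of rows, each an object of numbers: "x", "y", "z": the shift along the world's x, y, z in m; "ax", "ay", "az": the turn, a rotation vector about the world's x, y, z in rad; "gripper": the closure in counts, from 0 (fully open) to 255 (shut). A call has 1 to 10 rows; each row shifts and turns the commanded pose from where the row before left it; what a row does not reach is not made up. A row lasts 1/10 s, in which the tool goes at most 50 mm and 8.59 degrees, less where a joint would pass 70% of its speed; a pose out of reach is approached as far as the arm can. A call with a gripper value outside its range is refused whole. The fingers move at their own pace and stop on an object; "newtons" is the grip in N (left out, the last holds). Time passes only in rows, so rows that do not move let the fingers close. It gives the time, the measured TCP pose, the force, the opening and the grip force at its end, in the units of the state.
- arm.sense(): the state, without advancing time (a new reading comes with each control period).
- arm.get_image(name): name is "side" or "top"; returns the picture (420x560x3 uint8, red, green, blue); there is no depth.
- arm.calibration(name): a dict with "fx", "fy", "cx", "cy" (pixels), "xyz" and "attitude" of the camera in the world. Camera axes: x right, y down, z forward; pixel columns grow to the right and rows downward; lengths in mm; the calibration is good to about 2 mm. A picture is of the moment at which its call begins. calibration takes no time and is no camera call.
- arm.hand_in(): hands the job in; it is judged then, once.
Trained networks look in the newest picture that a camera, given by its name, has taken for a name from the list of things; names that differ only in an ending like _2 or _b are one class to them, and where a whole thing is asked for, a point or a joint stands for the part that bears it (a point fixed in the world has none). Each returns a list of dicts, best first, with "p" (0 to 1); they miss things now and then, are a little off and sometimes report something else, mostly with a low value. They report only what shows in the picture. A call takes as long as a camera call. They do not tell look-alikes from the thing itself.
- arm.cut_out(camera, label): "mask" (420x560 bool, what is visible of it) and "box" ([left, top, right, bottom] in pixels, round what is visible of it).
The state is a dict: "t": time; "q": joint angles; "joint_velocities": joint speeds; "tau": joint torques, N m; "position": TCP position; "orientation": TCP orientation; "contact_force": force on the tool from outside, world axes, zero at the start; "wrist_torque": the same for the moment, N m; "grip_width": finger opening in mm; "gripper_force": force on a finger pad.
Only numpy, scipy, OpenCV 4.12 (cv2) and the standard library are available. Lean on these libraries where they do the work, as an engineer would, in place of code of your own. Each camera call takes 0.05 s, during which the arm holds its last target. There are 200 camera calls.

## Working session

There is one attempt and no reset: what is moved stays moved. The work goes in short steps, Python scripts to look and compute and a tool call to move; the robot and the scene stay as the last step left them, time stands still between calls to the robot, and variables do not carry over. Pictures are saved under pics/ and viewed, at most 14 in all, crops included, and the job is handed in when it is done.

Besides the shell and the picture viewer there is one more tool, called after ">>>" as name(argument=value, ...), one argument or row to a line, values as JSON. apply_moves: Moves the arm, as the interface text tells. Its arguments: {"type":"object","properties":{"plan":{"type":"array"},"newtons":{"type":"number"}},"required":["plan"]}

```bash
ls; mkdir -p pics; python3 - <<'E'
from workcell import arm
import cv2
for n in("top","side"):
    im=arm.get_image(n); cv2.imwrite(f"pics/{n}0.png",im[:,:,::-1]); print(arm.calibration(n))
print(arm.sense())
E
```

```text
pics
{'fx': 525.0299673371862, 'fy': 525.0299673371862, 'cx': 281.91584583825284, 'cy': 211.96517744898077, 'xyz': array([4.30682331e+02, 1.30575467e+00, 1.49817434e+03]), 'attitude': array([-0.70004226,  0.71349458, -0.01645261,  0.02440531])}
{'fx': 410.4960690688895, 'fy': 410.4960690688895, 'cx': 279.67876673363844, 'cy': 213.21996936934997, 'xyz': array([-25.45385103, 548.0979069 , 916.14853716]), 'attitude': array([-0.36579269,  0.85942632, -0.33113355,  0.13391293])}
{'t': 0.1, 'q': array([-1.22399232e+00,  2.76517665e-01,  1.50598190e+00,  5.95496995e-06,
        1.36069388e+00, -1.21021069e-01]), 'joint_velocities': array([-2.07083103e-03, -2.35120653e-04, -2.17332193e-03, -6.71103826e-05,
       -1.05180103e-03, -6.39000804e-04]), 'tau': array([ 5.32447521e-04, -4.17703593e+01, -2.46405119e+01, -2.51923502e-04,
        5.78629100e-03, -3.85637421e-06]), 'position': array([ 259.12010239, -512.78045682,  223.34406493]), 'orientation': array([ 9.72766807e-01,  2.31784595e-01, -8.72733626e-05, -7.95631426e-04]), 'contact_force': array([0.48825572, 0.06818536, 0.6322004 ]), 'wrist_torque': array([-0.01603192,  0.0398198 ,  0.01780432]), 'gripper_force': 0.0, 'grip_width': 85.64660485767236}
```

View pics/top0.png

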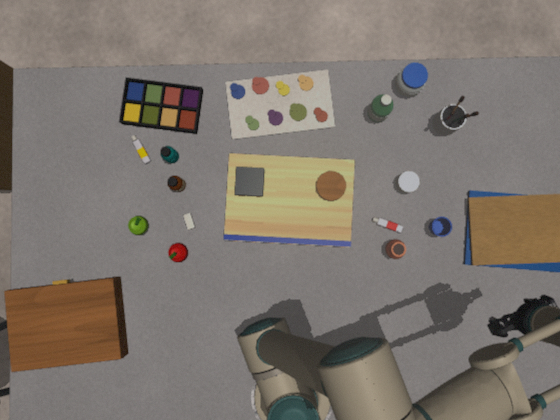

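View pics/side0.png

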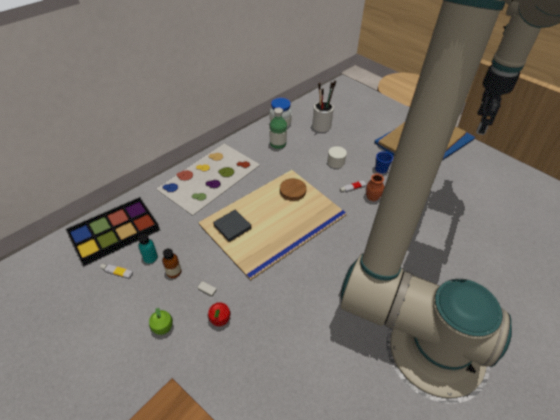

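Top picture: amber bottle (175,184), with the turquoise look-alike at (170,155). Red apple (178,253); green apple (138,225). White drum (408,182), with other white things being the blue-lidded jar (413,77) and brush pot (453,118). Blue cup (441,227), with the jar's blue lid (413,77) as look-alike. Vase (397,249). Square stand (250,181), round stand (331,186). The board with its blue strip at the bottom runs about (225..355, 155..245).

```bash
cat > h.py <<'E'
from workcell import arm
import numpy as np, cv2
from scipy.spatial.transform import Rotation as R
from scipy.optimize import least_squares
# profiles: (z above foot, radius)
P={'drum_c':[(0,30),(45,30)],'red_apple_c':[(0,16),(10,25),(25,28),(40,23),(49,12)],
'vase_c':[(0,19),(18,25),(36,28),(50,24),(66,17),(80,19)],
'oil_bottle_c':[(0,20.5),(58,20.5),(70,13),(88,13)],'blue_cup_c':[(0,20),(55,28)],
'round_stand':[(0,42),(20,42)]}
P['green_apple_c']=P['red_apple_c']
cal={n:arm.calibration(n) for n in('top','side')}
def proj(n,p):
    c=cal[n]; q=R.from_quat(c['attitude']).inv().apply(np.atleast_2d(p)-c['xyz'])
    return np.c_[c['fx']*q[:,0]/q[:,2]+c['cx'],c['fy']*q[:,1]/q[:,2]+c['cy']]
def back(n,uv,z):
    c=cal[n]; uv=np.atleast_2d(uv)
    d=R.from_quat(c['attitude']).apply(np.c_[(uv[:,0]-c['cx'])/c['fx'],(uv[:,1]-c['cy'])/c['fy'],np.ones(len(uv))])
    return c['xyz']+d*((z-c['xyz'][2])/d[:,2])[:,None]
def cen(m):
    M=cv2.moments(m); return np.array([M['m10'],M['m01']])/M['m00']
def sil(name,n,x,y,z0):
    a=np.linspace(0,2*np.pi,48,endpoint=False)
    p=np.vstack([np.c_[x+r*np.cos(a),y+r*np.sin(a),0*a+z0+z] for z,r in P[name]])
    return cv2.convexHull(proj(n,p).astype(np.float32))
def fit(name,cs,z0,guess):
    f=lambda v:np.concatenate([cen(sil(name,n,*v,z0))-c for n,c in cs.items()])
    s=least_squares(f,guess,diff_step=1e-3); return s.x,s.fun
def masks(n,name):
    return [(d['p'],cen(d['mask'].astype(np.uint8)),d['mask'].sum(),d) for d in arm.cut_out(n,name)]
def find(name,z0=0,verbose=True):
    arm.get_image('top');arm.get_image('side')
    for n in('top','side'):
        for p,c,A,_ in masks(n,name):
            x=fit(name,{n:c},z0,back(n,c,z0+30)[0,:2])[0]
            print(name,n,round(p,2),c.round(1),A,x.round(1), 'area model',round(cv2.contourArea(sil(name,n,*x,z0))))
E
python3 - <<'E'
from h import *
for k in ['drum_c','red_apple_c','vase_c','oil_bottle_c','blue_cup_c','green_apple_c']: find(k)
find('round_stand',12)
for n in('top','side'):
    for k in('board','square_stand'):
        for p,c,A,d in masks(n,k):
            cs=cv2.findContours(d['mask'].astype(np.uint8),0,1)[0];r=cv2.minAreaRect(max(cs,key=len))
            print(k,n,p,c.round(1),A,back(n,c,12 if k=='board' else 32).round(1),d['box'], back(n,cv2.boxPoints(r),12 if k=='board' else 32).round(0)[:,:2].tolist() if n=='top' else '')
im=arm.get_image('top')[:,:,::-1]
cv2.imwrite('pics/crop.png',np.hstack([cv2.resize(im[140:270,120:220],None,fx=3.5,fy=4),cv2.resize(im[140:270,370:470],None,fx=3.5,fy=4)]))
E
```

```text
drum_c top 0.66 [406.6 181.3] 402 [ 595.5 -335.1] area model 441
drum_c side 0.89 [336.4 156.6] 358 [ 593.  -331.6] area model 353
red_apple_c top 0.7 [177.1 251.7] 315 [410.1 313. ] area model 312
red_apple_c side 0.62 [218.6 314.1] 440 [409.4 314.2] area model 444
red_apple_c side 0.58 [170.7 263.5] 405 [610.4 313.5] area model 371
vase_c top 0.88 [394.6 248.4] 314 [ 408.2 -293.2] area model 323
vase_c top 0.18 [330.3 185.3] 715 [ 587.6 -119.8] area model 313
vase_c side 0.78 [374.5 187.7] 381 [ 406.  -287.5] area model 402
vase_c side 0.43 [170.5 263.6] 453 [598.4 318.6] area model 522
oil_bottle_c top 0.76 [169.  153.4] 231 [687.2 332.4] area model 250
oil_bottle_c top 0.64 [175.6 182.8] 255 [603.5 314.5] area model 237
oil_bottle_c side 0.63 [170.8 264.1] 402 [598.3 318.3] area model 443
oil_bottle_c side 0.55 [146.9 249.3] 410 [681.3 337. ] area model 439
blue_cup_c top 0.6 [439.8 225.9] 360 [ 467.9 -417.1] area model 355
blue_cup_c top 0.56 [289.1 202.1] 9566 [541.2  -3.6] area model 322
blue_cup_c top 0.16 [394.4 247.8] 305 [ 410.1 -289.6] area model 335
blue_cup_c side 0.61 
[... 502 characters left out ...]
9707 [[544.6  -3.7  12. ]] [221.7, 153.0, 356.3, 250.2] [[440.0, 189.0], [695.0, 171.0], [666.0, -194.0], [412.0, -173.0]]
square_stand top 0.56 [248.9 180.6] 895 [[605.7 108.1  32. ]] [234.5, 164.9, 268.0, 196.0] [[651.0, 149.0], [649.0, 65.0], [561.0, 66.0], [563.0, 151.0]]
square_stand top 0.25 [177.9 251.8] 340 [[409.9 309.4  32. ]] [169.3, 242.0, 191.0, 261.7] [[438.0, 337.0], [437.0, 281.0], [381.0, 281.0], [382.0, 337.0]]
board side 0.95 [273.3 224.7] 7164 [[528.9  20.3  12. ]] [200.3, 169.9, 343.7, 286.2] 
board side 0.32 [374.5 187.7] 362 [[ 419.9 -315.3   12. ]] [368.1, 174.1, 383.7, 206.0] 
square_stand side 0.73 [231.3 225.5] 775 [[595.8 119.5  32. ]] [213.7, 211.4, 253.1, 240.2]
```

View pics/crop.png

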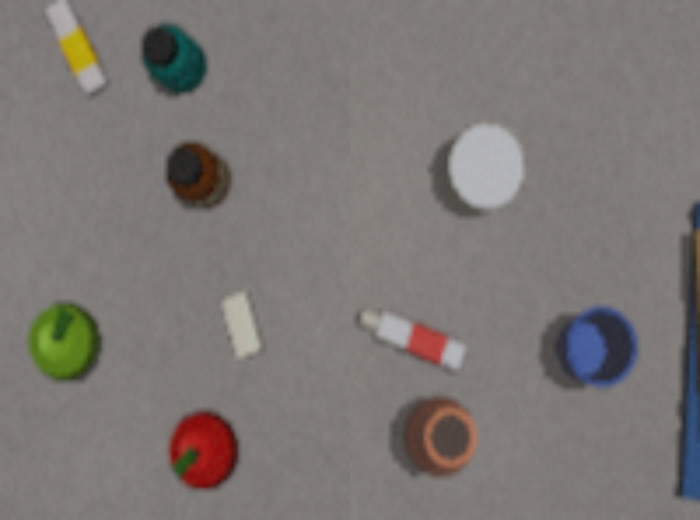

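```bash
cat >> h.py <<'E'
def seg(im,c,r=22,sat=14,dark=38,light=35):
    """colour segmentation round pixel c against local background, shadows ignored; returns mask"""
    lab=cv2.cvtColor(im,cv2.COLOR_RGB2LAB).astype(float)
    x,y=np.int32(np.round(c)); w=np.zeros(im.shape[:2],bool); w[max(y-r,0):y+r+1,max(x-r,0):x+r+1]=1
    bg=np.median(lab[w],0); d=lab-bg
    m=w&((np.hypot(d[...,1],d[...,2])>sat)|(d[...,0]<-dark)|(d[...,0]>light))
    k,L,st,ce=cv2.connectedComponentsWithStats(m.astype(np.uint8))
    i=min((i for i in range(1,k) if st[i,4]>80),key=lambda i:np.hypot(*(ce[i]-c)))
    h=cv2.convexHull(np.argwhere(L==i)[:,::-1].astype(np.int32))
    return cv2.fillConvexPoly(np.zeros(im.shape[:2],np.uint8),h,1)
def loc(name,xy,z0=0,cams=('top','side'),**k):
    out={}
    for n in cams:
        im=arm.get_image(n); c=cen(sil(name,n,*xy,z0)); m=seg(im,c,**k); cc=cen(m)
        v=fit(name,{n:cc},z0,xy)[0]; out[n]=v
        print(name,n,cc.round(1),v.round(1),'area',m.sum(),round(cv2.contourArea(sil(name,n,*v,z0))))
    return out
E
python3 - <<'E'
from h import *
G={'drum_c':(595,-335),'red_apple_c':(410,313),'vase_c':(408,-293),'oil_bottle_c':(602,315),'blue_cup_c':(467,-417),'green_apple_c':(488,425)}
for k,v in G.items(): loc(k,v)
bl={}
for n in('top','side'):
    im=arm.get_image(n); hsv=cv2.cvtColor(im,cv2.COLOR_RGB2HSV)
    m=np.zeros(im.shape[:2],np.uint8)
    x0,y0,x1,y1=(215,145,365,258) if n=='top' else (195,165,350,290)
    m[y0:y1,x0:x1]=(hsv[y0:y1,x0:x1,1]>75)
    k,L,st,ce=cv2.connectedComponentsWithStats(m); i=1+np.argmax(st[1:,4])
    h=cv2.convexHull(np.argwhere(L==i)[:,::-1].astype(np.int32))
    bl[n]=np.array(h[:,0],float); 
    H=np.array([[sx*125,sy*180,z] for sx in(-1,1) for sy in(-1,1) for z in(0,12)],float)
    f=cv2.fillConvexPoly(np.zeros(im.shape[:2],np.uint8),h,1)
    def pose(v): return R.from_euler('z',v[2]).apply(H)+[v[0],v[1],0]
    def res(v):
        q=cv2.convexHull(proj(n,pose(v)).astype(np.float32))
        return [cv2.pointPolygonTest(q,(float(a),float(b)),True) for a,b in bl[n]]
    s=least_squares(res,[544,-4,-.05],diff_step=1e-4,loss='soft_l1'); v=s.x
    print('board',n,v.round(3),'cost',np.abs(s.fun).mean(), 'area',f.sum(),cv2.contourArea(cv2.convexHull(proj(n,pose(v)).astype(np.float32))))
    B=R.from_euler('z',v[2]); print([(B.apply(p)[:2]+v[:2]).round(1) for p in([45,115,0],[45,-115,0],[45,0,0])])
    # stands
    lab=cv2.cvtColor(im,cv2.COLOR_RGB2LAB)
    for nm,s_ in(('sq',1),('ro',-1)):
        p=(B.apply([45,115*s_,0])+[v[0],v[1],24]); c=proj(n,p)[0]
        w=np.zeros_like(m); x,y=np.int32(c.round()); w[y-22:y+23,x-24:x+25]=1
        d=(w>0)&(lab[...,0]<110); k,L,st,ce=cv2.connectedComponentsWithStats(d.astype(np.uint8)); i=1+np.argmax(st[1:,4])
        print(nm,n,'pred',c.round(1),'seen',ce[i].round(1),st[i],back(n,ce[i],24)[0].round(1))
E
```

```text
drum_c top [406.  182.3] [ 592.9 -333.3] area 452 441
drum_c side [337.4 151.8] [ 607.  -352.9] area 150 345
red_apple_c top [177.7 252.1] [409.  311.6] area 321 312
red_apple_c side [218.7 315.8] [405.6 316.8] area 565 447
vase_c top [393.5 248.9] [ 407.  -290.4] area 393 323
vase_c side [370.  179.6] [ 437.5 -306.6] area 1037 389
oil_bottle_c top [175.9 183.6] [601.5 313.7] area 245 237
oil_bottle_c side [170.7 264.3] [598.  318.9] area 476 444
blue_cup_c top [438.2 226.6] [ 466.  -412.8] area 470 354
blue_cup_c side [376.7 159.2] [ 485.7 -407.5] area 1434 308
green_apple_c top [138. 225.] [487.3 423.4] area 331 312
green_apple_c side [160.7 323.5] [484.2 427.1] area 613 477
board top [ 5.55459e+02 -3.01200e+00 -6.00000e-02] cost 1.8998207442864659 area 10270 11129.313601438305
[array([607.2, 109.1]), array([ 593.5, -120.5]), array([600.4,  -5.7])]
sq top pred [248.7 180.4] seen [249.  181.2] [235 167  29  30 787] [604.8 108.3  24. ]
ro top pred [330.2 183.6] seen [329.3 191.5] [316 181  28  20 191] [ 571.2 -117.3   24. ]
board side [ 5.48786e+02 -9.28000e-01 -6.80000e-02] cost 1.4820333613278807 area 7837 8333.353613890824
[array([601.5, 110.8]), array([ 585.9, -118.7]), array([593.7,  -4. ])]
sq side pred [232.6 224.5] seen [231.8 225.5] [214 210  37  32 699] [600.4 114.7  24. ]
ro side pred [293.2 188.2] seen [292.5 190.2] [280 179  26  22 404] [ 581.3 -110.9   24. ]
```

Candidates: bottle, amber (175,184) vs turquoise (170,155); cup (441,227) vs blue-lidded jar (413,77); drum (408,182) vs brush pot (453,118) and jar; red apple (178,253) vs green (138,225); vase (397,249) has no look-alike. The crop confirms the amber bottle, white drum, open blue cup, red apple and terracotta vase as described. From the top view the board yaw is about -0.073, with stands at (605.5,109) and (589,-120) and their midpoint at (597.5,-5.5). Vase first.

>>> apply_moves(
  plan=[
    {"x": 0.0186, "y": 0.0277, "z": -0.01, "az": -0.135, "gripper": 0},
    {"x": 0.0186, "y": 0.0277, "z": -0.01, "az": -0.135},
    {"x": 0.0186, "y": 0.0277, "z": -0.01, "az": -0.135},
    {"x": 0.0186, "y": 0.0277, "z": -0.01, "az": -0.135},
    {"x": 0.0186, "y": 0.0277, "z": -0.01},
    {"x": 0.0186, "y": 0.0277, "z": -0.01},
    {"x": 0.0186, "y": 0.0277, "z": -0.01},
    {"x": 0.0186, "y": 0.0277, "z": -0.01},
    {},
    {},
  ],
  newtons=30,
)

```text
invalid input at $.plan[0]: expected keys x, y, z, ax, ay, az, gripper
```

>>> apply_moves(
  plan=[
    {"x": 0.0186, "y": 0.0277, "z": -0.01, "ax": 0, "ay": 0, "az": -0.135, "gripper": 0},
    {"x": 0.0186, "y": 0.0277, "z": -0.01, "ax": 0, "ay": 0, "az": -0.135, "gripper": 0},
    {"x": 0.0186, "y": 0.0277, "z": -0.01, "ax": 0, "ay": 0, "az": -0.135, "gripper": 0},
    {"x": 0.0186, "y": 0.0277, "z": -0.01, "ax": 0, "ay": 0, "az": -0.135, "gripper": 0},
    {"x": 0.0186, "y": 0.0277, "z": -0.01, "ax": 0, "ay": 0, "az": 0, "gripper": 0},
    {"x": 0.0186, "y": 0.0277, "z": -0.01, "ax": 0, "ay": 0, "az": 0, "gripper": 0},
    {"x": 0.0186, "y": 0.0277, "z": -0.01, "ax": 0, "ay": 0, "az": 0, "gripper": 0},
    {"x": 0.0186, "y": 0.0277, "z": -0.01, "ax": 0, "ay": 0, "az": 0, "gripper": 0},
    {"x": 0, "y": 0, "z": 0, "ax": 0, "ay": 0, "az": 0, "gripper": 0},
    {"x": 0, "y": 0, "z": 0, "ax": 0, "ay": 0, "az": 0, "gripper": 0},
  ],
  newtons=30,
)

```text
t: 3.45
position: [408.3, -291.3, 144.1]
orientation: [0.999, -0.035, -0.0, 0.0]
contact_force: [0.7, -0.2, 0.3]
grip_width: 85.4
gripper_force: 0.0
```

>>> apply_moves(
  plan=[
    {"x": 0, "y": 0, "z": -0.026, "ax": 0, "ay": 0, "az": 0, "gripper": 0},
    {"x": 0, "y": 0, "z": -0.026, "ax": 0, "ay": 0, "az": 0, "gripper": 0},
    {"x": 0, "y": 0, "z": -0.026, "ax": 0, "ay": 0, "az": 0, "gripper": 0},
    {"x": 0, "y": 0, "z": -0.026, "ax": 0, "ay": 0, "az": 0, "gripper": 0},
    {"x": 0, "y": 0, "z": 0, "ax": 0, "ay": 0, "az": 0, "gripper": 0},
    {"x": 0, "y": 0, "z": 0, "ax": 0, "ay": 0, "az": 0, "gripper": 255},
    {"x": 0, "y": 0, "z": 0, "ax": 0, "ay": 0, "az": 0, "gripper": 255},
    {"x": 0, "y": 0, "z": 0, "ax": 0, "ay": 0, "az": 0, "gripper": 255},
    {"x": 0, "y": 0, "z": 0, "ax": 0, "ay": 0, "az": 0, "gripper": 255},
    {"x": 0, "y": 0, "z": 0, "ax": 0, "ay": 0, "az": 0, "gripper": 255},
  ],
  newtons=30,
)

```text
t: 4.45
position: [409.1, -292.7, 42.1]
orientation: [0.999, -0.036, 0.001, 0.001]
contact_force: [-1.3, 0.2, 6.5]
grip_width: 48.0
gripper_force: 27.3
```

```bash
python3 - <<'E'
from h import *
im=arm.get_image('side')[:,:,::-1]; im2=arm.get_image('top')[:,:,::-1]
cv2.imwrite('pics/g1.png',np.hstack([cv2.resize(im[130:230,320:430],None,fx=3.6,fy=4),cv2.resize(im2[200:300,340:450],None,fx=3.6,fy=4)]))
print(arm.sense()['position'],arm.sense()['grip_width'],arm.sense()['gripper_force'])
E
```

```text
[ 409.05355145 -292.67651076   42.05907474] 48.09764040370639 27.286393329104612
```

View pics/g1.png

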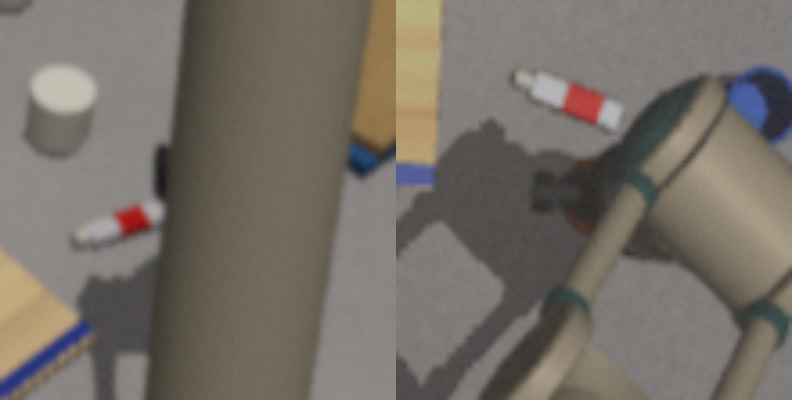

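Side view: the upper arm hides the vase. Top view: a finger at about (381,248), in line with the vase. The 48 mm width says the pads are on the shoulder above the belly, so I'll regrip 10 mm lower.

>>> apply_moves(
  plan=[
    {"x": 0, "y": 0, "z": 0, "ax": 0, "ay": 0, "az": 0, "gripper": 0},
    {"x": 0, "y": 0, "z": 0, "ax": 0, "ay": 0, "az": 0, "gripper": 0},
    {"x": 0, "y": 0, "z": 0, "ax": 0, "ay": 0, "az": 0, "gripper": 0},
    {"x": 0, "y": 0, "z": -0.009, "ax": 0, "ay": 0, "az": 0, "gripper": 0},
    {"x": 0, "y": 0, "z": 0, "ax": 0, "ay": 0, "az": 0, "gripper": 0},
    {"x": 0, "y": 0, "z": 0, "ax": 0, "ay": 0, "az": 0, "gripper": 255},
    {"x": 0, "y": 0, "z": 0, "ax": 0, "ay": 0, "az": 0, "gripper": 255},
    {"x": 0, "y": 0, "z": 0, "ax": 0, "ay": 0, "az": 0, "gripper": 255},
    {"x": 0, "y": 0, "z": 0, "ax": 0, "ay": 0, "az": 0, "gripper": 255},
    {"x": 0, "y": 0, "z": 0, "ax": 0, "ay": 0, "az": 0, "gripper": 255},
  ],
  newtons=40,
)

```text
t: 5.55
position: [408.1, -291.9, 31.6]
orientation: [0.999, -0.036, 0.0, 0.0]
contact_force: [-2.0, -0.7, 5.5]
grip_width: 51.2
gripper_force: 41.4
```

>>> apply_moves(
  plan=[
    {"x": 0, "y": 0, "z": 0.01, "ax": 0, "ay": 0, "az": 0, "gripper": 255},
    {"x": 0, "y": 0, "z": 0.02, "ax": 0, "ay": 0, "az": 0, "gripper": 255},
    {"x": 0, "y": 0, "z": 0.03, "ax": 0, "ay": 0, "az": 0, "gripper": 255},
    {"x": 0, "y": 0, "z": 0.04, "ax": 0, "ay": 0, "az": 0, "gripper": 255},
    {"x": 0.01, "y": 0.02, "z": 0.03, "ax": 0, "ay": 0, "az": 0, "gripper": 255},
    {"x": 0.03, "y": 0.03, "z": 0, "ax": 0, "ay": 0, "az": 0, "gripper": 255},
    {"x": 0.03, "y": 0.03, "z": 0, "ax": 0, "ay": 0, "az": 0, "gripper": 255},
    {"x": 0.03, "y": 0.03, "z": 0, "ax": 0, "ay": 0, "az": 0, "gripper": 255},
    {"x": 0, "y": 0, "z": 0, "ax": 0, "ay": 0, "az": 0, "gripper": 255},
    {"x": 0, "y": 0, "z": 0, "ax": 0, "ay": 0, "az": 0, "gripper": 255},
  ],
  newtons=40,
)

```text
t: 6.55
position: [508.2, -180.8, 161.0]
orientation: [0.999, -0.035, -0.0, 0.0]
contact_force: [-0.1, 0.2, -0.4]
grip_width: 51.1
gripper_force: 41.9
```

```bash
python3 - <<'E'
from h import *
im=arm.get_image('side')[:,:,::-1]; im2=arm.get_image('top')[:,:,::-1]
p=arm.sense()['position']
a=proj('side',p)[0].astype(int);b=proj('top',p)[0].astype(int);print(a,b)
f=lambda im,c:cv2.resize(im[c[1]-50:c[1]+50,c[0]-50:c[0]+50],(400,400))
cv2.imwrite('pics/g2.png',np.hstack([f(im,a),f(im2,b)]))
E
```

```text
[330 157] [359 210]
```

View pics/g2.png

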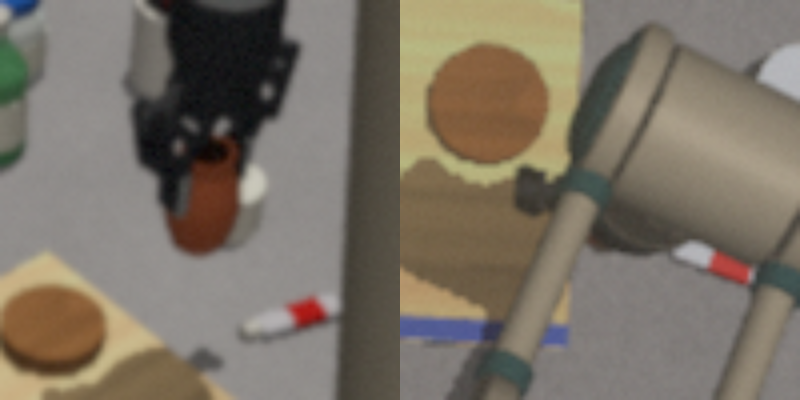

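Held upright and centred on the TCP (side crop (203,200) is the projected TCP). Carrying it to the round stand.

>>> apply_moves(
  plan=[
    {"x": 0.027, "y": 0.0201, "z": 0, "ax": 0, "ay": 0, "az": 0, "gripper": 255},
    {"x": 0.027, "y": 0.0201, "z": 0, "ax": 0, "ay": 0, "az": 0, "gripper": 255},
    {"x": 0.027, "y": 0.0201, "z": -0.01, "ax": 0, "ay": 0, "az": 0, "gripper": 255},
    {"x": 0, "y": 0, "z": -0.02, "ax": 0, "ay": 0, "az": 0, "gripper": 255},
    {"x": 0, "y": 0, "z": -0.025, "ax": 0, "ay": 0, "az": 0, "gripper": 255},
    {"x": 0, "y": 0, "z": -0.02, "ax": 0, "ay": 0, "az": 0, "gripper": 255},
    {"x": 0, "y": 0, "z": -0.01, "ax": 0, "ay": 0, "az": 0, "gripper": 255},
    {"x": 0, "y": 0, "z": 0, "ax": 0, "ay": 0, "az": 0, "gripper": 255},
    {"x": 0, "y": 0, "z": 0, "ax": 0, "ay": 0, "az": 0, "gripper": 255},
  ],
  newtons=40,
)

```text
t: 7.55
position: [589.3, -122.2, 76.8]
orientation: [0.999, -0.037, 0.0, 0.0]
contact_force: [0.4, 0.1, -1.0]
grip_width: 51.5
gripper_force: 41.9
```

```bash
python3 - <<'E'
from h import *
im=arm.get_image('side')[:,:,::-1]; im2=arm.get_image('top')[:,:,::-1]
p=arm.sense()['position'];print(p)
a=proj('side',p)[0].astype(int);b=proj('top',p)[0].astype(int);print(a,b)
f=lambda im,c:cv2.resize(im[c[1]-40:c[1]+40,c[0]-40:c[0]+40],(400,400))
cv2.imwrite('pics/g3.png',np.hstack([f(im,a),f(im2,b)]))
E
```

```text
[ 589.89708351 -122.09268244   77.45411255]
[293 174] [332 182]
```

View pics/g3.png

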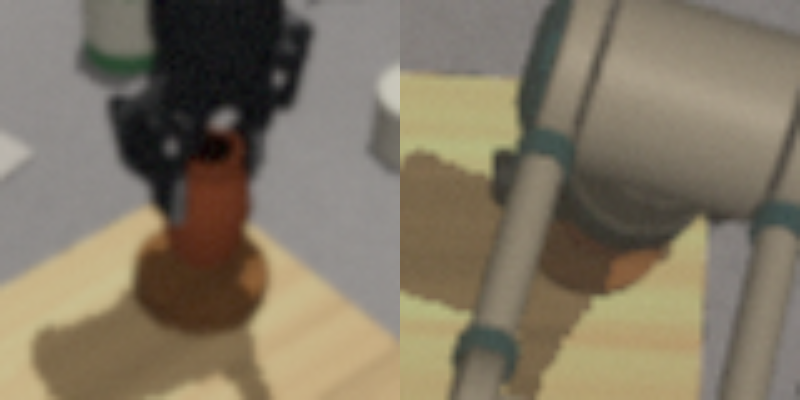

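>>> apply_moves(
  plan=[
    {"x": 0, "y": 0.001, "z": -0.006, "ax": 0, "ay": 0, "az": 0, "gripper": 255},
    {"x": 0, "y": 0, "z": -0.006, "ax": 0, "ay": 0, "az": 0, "gripper": 255},
    {"x": 0, "y": 0, "z": 0, "ax": 0, "ay": 0, "az": 0, "gripper": 255},
    {"x": 0, "y": 0, "z": 0, "ax": 0, "ay": 0, "az": 0, "gripper": 255},
  ],
  newtons=40,
)

```text
t: 8.05
position: [588.9, -120.2, 63.9]
orientation: [0.999, -0.036, -0.0, -0.0]
contact_force: [0.6, 0.0, -0.7]
grip_width: 51.5
gripper_force: 41.9
```

>>> apply_moves(
  plan=[
    {"x": 0, "y": 0, "z": -0.001, "ax": 0, "ay": 0, "az": 0, "gripper": 255},
    {"x": 0, "y": 0, "z": 0, "ax": 0, "ay": 0, "az": 0, "gripper": 120},
    {"x": 0, "y": 0, "z": 0, "ax": 0, "ay": 0, "az": 0, "gripper": 60},
    {"x": 0, "y": 0, "z": 0, "ax": 0, "ay": 0, "az": 0, "gripper": 0},
    {"x": 0, "y": 0, "z": 0, "ax": 0, "ay": 0, "az": 0, "gripper": 0},
    {"x": 0, "y": 0, "z": 0.02, "ax": 0, "ay": 0, "az": 0, "gripper": 0},
    {"x": 0, "y": 0, "z": 0.04, "ax": 0, "ay": 0, "az": 0, "gripper": 0},
    {"x": 0, "y": 0, "z": 0.045, "ax": 0, "ay": 0, "az": 0, "gripper": 0},
    {"x": 0.001, "y": 0.03, "z": 0.02, "ax": 0, "ay": 0, "az": 0, "gripper": 0},
    {"x": 0.001, "y": 0.04, "z": 0, "ax": 0, "ay": 0, "az": 0, "gripper": 0},
  ],
  newtons=40,
)

```text
t: 9.05
position: [594.0, -51.8, 192.4]
orientation: [0.999, -0.038, 0.004, 0.001]
contact_force: [0.7, 0.1, -0.8]
grip_width: 85.3
gripper_force: 0.0
```

>>> apply_moves(
  plan=[
    {"x": 0.0015, "y": 0.045, "z": 0, "ax": 0, "ay": 0, "az": 0, "gripper": 0},
    {"x": 0.0015, "y": 0.045, "z": 0, "ax": 0, "ay": 0, "az": 0, "gripper": 0},
    {"x": 0.0015, "y": 0.045, "z": 0, "ax": 0, "ay": 0, "az": 0, "gripper": 0},
    {"x": 0.0015, "y": 0.045, "z": 0, "ax": 0, "ay": 0, "az": 0, "gripper": 0},
    {"x": 0.0015, "y": 0.045, "z": 0, "ax": 0, "ay": 0, "az": 0, "gripper": 0},
    {"x": 0.0015, "y": 0.045, "z": 0, "ax": 0, "ay": 0, "az": 0, "gripper": 0},
    {"x": 0.0015, "y": 0.045, "z": 0, "ax": 0, "ay": 0, "az": 0, "gripper": 0},
    {"x": 0.0015, "y": 0.045, "z": 0, "ax": 0, "ay": 0, "az": 0, "gripper": 0},
    {"x": 0, "y": 0, "z": 0, "ax": 0, "ay": 0, "az": 0, "gripper": 0},
    {"x": 0, "y": 0, "z": 0, "ax": 0, "ay": 0, "az": 0, "gripper": 0},
  ],
  newtons=40,
)

```text
t: 10.05
position: [602.7, 310.4, 187.5]
orientation: [0.999, -0.035, -0.0, 0.001]
contact_force: [0.3, -0.5, 0.5]
grip_width: 85.6
gripper_force: 0.0
```

```bash
python3 - <<'E'
from h import *
find('vase_c',32); find('round_stand',12)
im=arm.get_image('side')[:,:,::-1]; im2=arm.get_image('top')[:,:,::-1]
a=[293,185];b=[330,185]
f=lambda im,c:cv2.resize(im[c[1]-40:c[1]+40,c[0]-40:c[0]+40],(400,400),interpolation=cv2.INTER_CUBIC)
cv2.imwrite('pics/v1.png',np.hstack([f(im,a),f(im2,b)]))
E
```

```text
vase_c top 0.74 [328.7 186. ] 401 [ 582.3 -112.7] area model 327
vase_c top 0.57 [331.5 183.1] 336 [ 589.9 -120.4] area model 327
vase_c side 0.55 [293.1 176.7] 399 [ 587.3 -117.1] area model 404
vase_c side 0.38 [231.8 225.1] 735 [567.3 137.3] area model 479
round_stand top 0.76 [327.7 187.6] 343 [ 582.3 -113.2] area model 720
round_stand side 0.81 [293.  191.7] 369 [ 577.7 -109.4] area model 542
round_stand side 0.6 [271.5 226.2] 6603 [522.7  33. ] area model 657
```

View pics/v1.png

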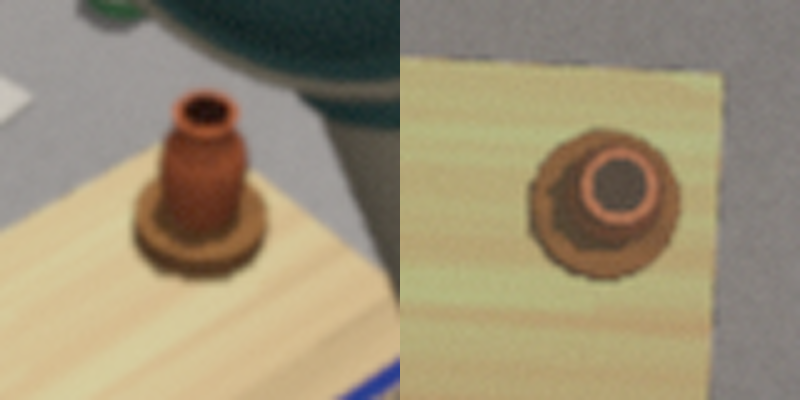

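```bash
python3 - <<'E'
from h import *
k=(.5-2.5)/5  # crop to pixel index offset
for n,st,rim in(('top',(605-400,204),(620-400,187)),('side',(201,226),(207,111))):
    o=np.array([290,145] if n=='top' else [253,145])-0.4
    b=o+np.array(st)/5; r=o+np.array(rim)/5
    def ctr(v): q=sil('round_stand',n,*v,12)[:,0]; return (q.min(0)+q.max(0))/2-b
    s=least_squares(ctr,[589,-120],diff_step=1e-3).x
    print(n,b,'stand',s.round(1),'rim',back(n,r,112).round(1))
E
```

```text
top [330.6 185.4] stand [ 588.4 -121.3] rim [[ 587.9 -122.3  112. ]]
side [292.8 189.8] stand [ 584.1 -114.9] rim [[ 586.6 -118.1  112. ]]
```

Vase is centred to within 1–3 mm: top crop has the stand centre at (605,204) and the rim at (620,187), the difference being parallax. Now the amber bottle.

>>> apply_moves(
  plan=[
    {"x": -0.001, "y": 0.0045, "z": -0.02, "ax": 0, "ay": 0, "az": 0, "gripper": 0},
    {"x": 0, "y": 0, "z": -0.033, "ax": 0, "ay": 0, "az": 0, "gripper": 0},
    {"x": 0, "y": 0, "z": -0.033, "ax": 0, "ay": 0, "az": 0, "gripper": 0},
    {"x": 0, "y": 0, "z": -0.033, "ax": 0, "ay": 0, "az": 0, "gripper": 0},
    {"x": 0, "y": 0, "z": -0.029, "ax": 0, "ay": 0, "az": 0, "gripper": 0},
    {"x": 0, "y": 0, "z": 0, "ax": 0, "ay": 0, "az": 0, "gripper": 0},
    {"x": 0, "y": 0, "z": 0, "ax": 0, "ay": 0, "az": 0, "gripper": 255},
    {"x": 0, "y": 0, "z": 0, "ax": 0, "ay": 0, "az": 0, "gripper": 255},
    {"x": 0, "y": 0, "z": 0, "ax": 0, "ay": 0, "az": 0, "gripper": 255},
    {"x": 0, "y": 0, "z": 0, "ax": 0, "ay": 0, "az": 0, "gripper": 255},
  ],
  newtons=40,
)

```text
t: 11.55
position: [603.5, 314.8, 42.7]
orientation: [0.999, -0.036, 0.002, -0.001]
contact_force: [-0.5, 0.1, 4.7]
grip_width: 38.7
gripper_force: 39.9
```

>>> apply_moves(
  plan=[
    {"x": 0, "y": 0, "z": 0, "ax": 0, "ay": 0, "az": 0, "gripper": 255},
    {"x": 0, "y": 0, "z": 0, "ax": 0, "ay": 0, "az": 0, "gripper": 255},
  ],
  newtons=40,
)

```text
t: 11.75
position: [603.5, 314.8, 42.6]
orientation: [0.999, -0.036, 0.002, -0.001]
contact_force: [-0.5, 1.0, 6.6]
grip_width: 38.8
gripper_force: 40.0
```

>>> apply_moves(
  plan=[
    {"x": 0, "y": 0, "z": 0.015, "ax": 0, "ay": 0, "az": 0, "gripper": 255},
    {"x": 0, "y": 0, "z": 0.03, "ax": 0, "ay": 0, "az": 0, "gripper": 255},
    {"x": 0, "y": 0, "z": 0.03, "ax": 0, "ay": 0, "az": 0, "gripper": 255},
    {"x": 0, "y": -0.02, "z": 0.015, "ax": 0, "ay": 0, "az": 0, "gripper": 255},
    {"x": 0, "y": -0.04, "z": 0, "ax": 0, "ay": 0, "az": 0, "gripper": 255},
    {"x": 0.001, "y": -0.045, "z": 0, "ax": 0, "ay": 0, "az": 0, "gripper": 255},
    {"x": 0.001, "y": -0.045, "z": 0, "ax": 0, "ay": 0, "az": 0, "gripper": 255},
    {"x": 0, "y": -0.036, "z": 0, "ax": 0, "ay": 0, "az": 0, "gripper": 255},
    {"x": 0, "y": -0.02, "z": 0, "ax": 0, "ay": 0, "az": 0, "gripper": 255},
    {"x": 0, "y": 0, "z": 0, "ax": 0, "ay": 0, "az": 0, "gripper": 255},
  ],
  newtons=40,
)

```text
t: 12.75
position: [603.3, 103.9, 130.0]
orientation: [0.999, -0.038, -0.001, 0.001]
contact_force: [0.5, -0.1, -1.2]
grip_width: 38.6
gripper_force: 40.7
```

>>> apply_moves(
  plan=[
    {"x": 0, "y": 0, "z": -0.02, "ax": 0, "ay": 0, "az": 0, "gripper": 255},
    {"x": 0, "y": 0, "z": -0.02, "ax": 0, "ay": 0, "az": 0, "gripper": 255},
    {"x": 0, "y": 0, "z": 0, "ax": 0, "ay": 0, "az": 0, "gripper": 255},
    {"x": 0, "y": 0, "z": 0, "ax": 0, "ay": 0, "az": 0, "gripper": 255},
  ],
  newtons=40,
)

```text
t: 13.15
position: [603.6, 108.4, 90.0]
orientation: [0.999, -0.036, -0.001, 0.0]
contact_force: [0.1, 0.0, -1.2]
grip_width: 38.3
gripper_force: 40.7
```

```bash
python3 - <<'E'
from h import *
im=arm.get_image('side')[:,:,::-1]; im2=arm.get_image('top')[:,:,::-1]
p=arm.sense()['position'];print(p)
a=proj('side',p)[0].astype(int);b=proj('top',p)[0].astype(int);print(a,b,proj('side',p-[0,0,42.6]),proj('side',[605.2,108.7,32]))
f=lambda im,c:cv2.resize(im[c[1]-40:c[1]+40,c[0]-40:c[0]+40],(400,400))
cv2.imwrite('pics/g4.png',np.hstack([f(im,a),f(im2,b)]))
E
```

```text
[604.80648339 108.50798045  91.15347976]
[230 207] [247 178] [[231.85914313 217.81271785]] [[232.15396958 221.61961579]]
```

View pics/g4.png

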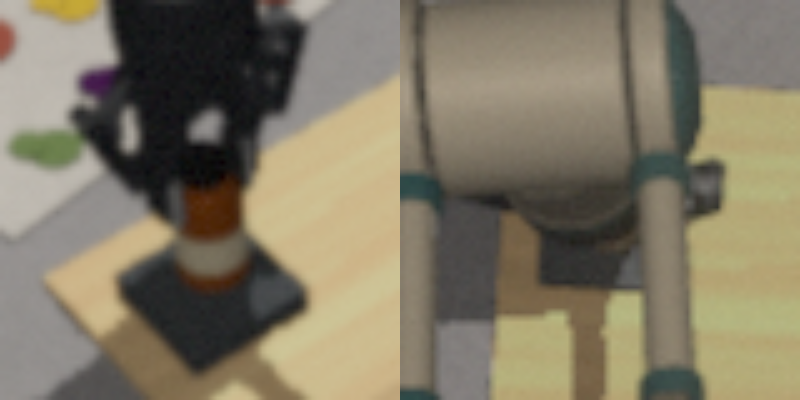

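The bottle hangs upright over the square stand's middle (side crop foot at (213,285)). Lowering about 15 mm and releasing.

>>> apply_moves(
  plan=[
    {"x": 0.0005, "y": 0, "z": -0.008, "ax": 0, "ay": 0, "az": 0, "gripper": 255},
    {"x": 0, "y": 0, "z": -0.007, "ax": 0, "ay": 0, "az": 0, "gripper": 255},
    {"x": 0, "y": 0, "z": 0, "ax": 0, "ay": 0, "az": 0, "gripper": 255},
    {"x": 0, "y": 0, "z": 0, "ax": 0, "ay": 0, "az": 0, "gripper": 255},
  ],
  newtons=40,
)

```text
t: 13.65
position: [604.3, 108.1, 74.8]
orientation: [0.999, -0.036, -0.0, 0.0]
contact_force: [-0.4, 0.2, -0.6]
grip_width: 38.2
gripper_force: 40.7
```

>>> apply_moves(
  plan=[
    {"x": 0, "y": 0, "z": -0.001, "ax": 0, "ay": 0, "az": 0, "gripper": 255},
    {"x": 0, "y": 0, "z": 0, "ax": 0, "ay": 0, "az": 0, "gripper": 130},
    {"x": 0, "y": 0, "z": 0, "ax": 0, "ay": 0, "az": 0, "gripper": 60},
    {"x": 0, "y": 0, "z": 0, "ax": 0, "ay": 0, "az": 0, "gripper": 0},
    {"x": 0, "y": 0, "z": 0, "ax": 0, "ay": 0, "az": 0, "gripper": 0},
    {"x": 0, "y": 0, "z": 0.02, "ax": 0, "ay": 0, "az": 0, "gripper": 0},
    {"x": 0, "y": 0, "z": 0.045, "ax": 0, "ay": 0, "az": 0, "gripper": 0},
    {"x": 0, "y": 0, "z": 0.045, "ax": 0, "ay": 0, "az": 0, "gripper": 0},
    {"x": 0, "y": -0.04, "z": 0.02, "ax": 0, "ay": 0, "az": 0, "gripper": 0},
    {"x": 0, "y": -0.045, "z": 0, "ax": 0, "ay": 0, "az": 0, "gripper": 0},
  ],
  newtons=40,
)

```text
t: 14.65
position: [607.2, 23.5, 208.8]
orientation: [0.999, -0.034, 0.005, 0.0]
contact_force: [0.2, -0.2, -0.4]
grip_width: 85.1
gripper_force: 0.0
```

>>> apply_moves(
  plan=[
    {"x": -0.002, "y": -0.044, "z": 0, "ax": 0, "ay": 0, "az": 0, "gripper": 0},
    {"x": -0.002, "y": -0.044, "z": 0, "ax": 0, "ay": 0, "az": 0, "gripper": 0},
    {"x": -0.002, "y": -0.044, "z": 0, "ax": 0, "ay": 0, "az": 0, "gripper": 0},
    {"x": 0, "y": 0, "z": 0, "ax": 0, "ay": 0, "az": 0, "gripper": 0},
  ],
  newtons=40,
)

```text
t: 15.05
position: [598.4, -114.6, 204.0]
orientation: [0.999, -0.039, 0.0, 0.002]
contact_force: [0.5, 0.1, -0.0]
grip_width: 85.4
gripper_force: 0.0
```

```bash
python3 - <<'E'
from h import *
for n in('top','side'):
    im=arm.get_image(n); g=im.astype(int).min(2); c=proj(n,[594,-334,25])[0].astype(int)
    w=np.zeros(g.shape,np.uint8); w[c[1]-20:c[1]+21,c[0]-18:c[0]+19]=1
    m=((g>(135 if n=='top' else 125))&(w>0)).astype(np.uint8)
    k,L,st,ce=cv2.connectedComponentsWithStats(m); i=1+np.argmax(st[1:,4]); print(n,c,st[i],ce[i],g[c[1],c[0]],np.median(g[w>0]))
    if n=='top': print(back(n,ce[i],45), 'exp area',np.pi*30**2*(525/1453)**2)
im=arm.get_image('side')[:,:,::-1]; im2=arm.get_image('top')[:,:,::-1]
f=lambda im,c:cv2.resize(im[c[1]-40:c[1]+40,c[0]-40:c[0]+40],(400,400),interpolation=cv2.INTER_CUBIC)
cv2.imwrite('pics/v2.png',np.hstack([f(im,(231,215)),f(im2,(248,180))]))
E
```

```text
top [406 181] [398 170  22  22 372] [408.87365591 180.91935484] 179 126.0
[[ 594.34121793 -336.90077971   45.        ]] exp area 369.1303549914376
side [336 155] [ 318  135   35   41 1205] [334.63319502 153.97593361] 186 138.0
```

View pics/v2.png

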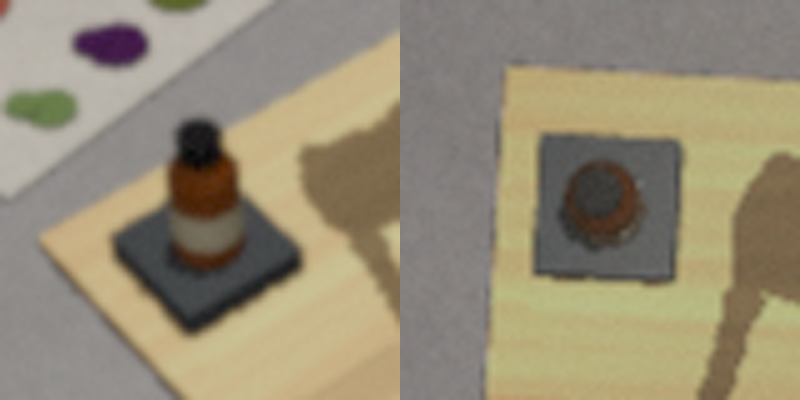

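```bash
python3 - <<'E'
from h import *
print('cap top',back('top',[247.6,178.6],120),'cap side',back('side',[191+199/5-.4,175+124/5-.4],120), 'stand top',back('top',[249.2,181.2],26))
# shadow-free corners of square stand top in crop
c=np.array([[541,133],[681,140],[674,276],[536,270]],float); c[:,0]-=400
print('stand topface',back('top',c/5+[208,140]-np.array([.4,.4]),32).mean(0))
c=np.array([[112,240],[230,185],[300,250],[190,315]],float)
print('stand side',back('side',c/5+[191,175]-np.array([.4,.4]),32).mean(0))
E
```

```text
cap top [[600.5760239  105.04194571 120.        ]] cap side [[606.14852705 105.54597021 120.        ]] stand top [[604.70115733 107.71174917  26.        ]]
stand topface [605.88549514 107.26205177  32.        ]
stand side [598.44165697 113.99712127  32.        ]
```

```bash
python3 - <<'E'
from h import *
find('oil_bottle_c',32)
print(back('top',[248,179],90))
# amber/label pixels in top & side
for n,c in(('top',(248,180)),('side',(231,212))):
    im=arm.get_image(n); hsv=cv2.cvtColor(im,cv2.COLOR_RGB2HSV)
    w=np.zeros(im.shape[:2],bool); w[c[1]-10:c[1]+13,c[0]-11:c[0]+12]=1
    m=(w&(hsv[...,1]>95)&(hsv[...,0]<20)).astype(np.uint8)
    h=np.argwhere(m)[:,::-1]; print(n,m.sum(),h.min(0),h.max(0), np.percentile(h,[3,97],axis=0))
    q=sil('oil_bottle_c',n,605.2,108,32)[:,0]; print('model',q.min(0),q.max(0))
    P['b']=[(0,20.5),(58,20.5)]; q=sil('b',n,605.2,108,32)[:,0]; print('model body',q.min(0),q.max(0))
E
```

```text
oil_bottle_c top 0.61 [168.8 153.6] 244 [681.  325.7] area model 261
oil_bottle_c top 0.53 [248.4 179.7] 240 [604.4 106.9] area model 217
oil_bottle_c side 0.85 [146.8 248.4] 401 [658.  343.4] area model 472
oil_bottle_c side 0.68 [231.3 214.4] 320 [599.4 112.9] area model 397
[[603.16740702 106.23613304  90.        ]]
top 86 [241 173] [255 187] [[242. 173.]
 [255. 186.]]
model [239.7483  170.71681] [256.22882 188.04225]
model body [239.7483  170.71681] [256.22882 188.04225]
side 171 [224 204] [238 224] [[225.  206. ]
 [238.  222.5]]
model [223.22937 196.55522] [239.58665 227.03735]
model body [223.22937 202.1786 ] [239.58665 227.03735]
```

Bottle and stand agree to about 1 mm in both views (the side crop shows it upright, mid-square). The drum is at (594,-337).

>>> apply_moves(
  plan=[
    {"x": -0.001, "y": -0.038, "z": 0, "ax": 0, "ay": 0, "az": 0, "gripper": 0},
    {"x": -0.001, "y": -0.038, "z": 0, "ax": 0, "ay": 0, "az": 0, "gripper": 0},
    {"x": -0.001, "y": -0.038, "z": 0, "ax": 0, "ay": 0, "az": 0, "gripper": 0},
    {"x": -0.001, "y": -0.038, "z": 0, "ax": 0, "ay": 0, "az": 0, "gripper": 0},
    {"x": 0, "y": -0.038, "z": -0.02, "ax": 0, "ay": 0, "az": 0, "gripper": 0},
    {"x": 0, "y": -0.038, "z": -0.03, "ax": 0, "ay": 0, "az": 0, "gripper": 0},
    {"x": 0, "y": 0, "z": -0.04, "ax": 0, "ay": 0, "az": 0, "gripper": 0},
    {"x": 0, "y": 0, "z": -0.02, "ax": 0, "ay": 0, "az": 0, "gripper": 0},
    {"x": 0, "y": 0, "z": 0, "ax": 0, "ay": 0, "az": 0, "gripper": 0},
    {"x": 0, "y": 0, "z": 0, "ax": 0, "ay": 0, "az": 0, "gripper": 0},
  ],
  newtons=40,
)

```text
t: 16.55
position: [595.1, -336.7, 94.4]
orientation: [0.999, -0.036, 0.0, 0.0]
contact_force: [-0.4, 1.0, 0.8]
grip_width: 85.2
gripper_force: 0.0
```

>>> apply_moves(
  plan=[
    {"x": -0.0005, "y": 0, "z": -0.025, "ax": 0, "ay": 0, "az": 0, "gripper": 0},
    {"x": 0, "y": 0, "z": -0.025, "ax": 0, "ay": 0, "az": 0, "gripper": 0},
    {"x": 0, "y": 0, "z": -0.02, "ax": 0, "ay": 0, "az": 0, "gripper": 0},
    {"x": 0, "y": 0, "z": 0, "ax": 0, "ay": 0, "az": 0, "gripper": 0},
    {"x": 0, "y": 0, "z": 0, "ax": 0, "ay": 0, "az": 0, "gripper": 255},
    {"x": 0, "y": 0, "z": 0, "ax": 0, "ay": 0, "az": 0, "gripper": 255},
    {"x": 0, "y": 0, "z": 0, "ax": 0, "ay": 0, "az": 0, "gripper": 255},
    {"x": 0, "y": 0, "z": 0, "ax": 0, "ay": 0, "az": 0, "gripper": 255},
    {"x": 0, "y": 0, "z": 0, "ax": 0, "ay": 0, "az": 0, "gripper": 255},
    {"x": 0, "y": 0, "z": 0, "ax": 0, "ay": 0, "az": 0, "gripper": 255},
  ],
  newtons=50,
)

```text
t: 17.55
position: [595.9, -337.5, 27.4]
orientation: [0.999, -0.036, 0.002, 0.001]
contact_force: [0.4, 0.8, 4.8]
grip_width: 57.1
gripper_force: 52.5
```

>>> apply_moves(
  plan=[
    {"x": 0, "y": 0, "z": 0.02, "ax": 0, "ay": 0, "az": 0, "gripper": 255},
    {"x": 0, "y": 0, "z": 0.035, "ax": 0, "ay": 0, "az": 0, "gripper": 255},
    {"x": 0, "y": 0, "z": 0.045, "ax": 0, "ay": 0, "az": 0, "gripper": 255},
    {"x": 0, "y": 0.01, "z": 0.045, "ax": 0, "ay": 0, "az": 0, "gripper": 255},
    {"x": 0, "y": 0.03, "z": 0, "ax": 0, "ay": 0, "az": 0, "gripper": 255},
    {"x": 0, "y": 0.04, "z": 0, "ax": 0, "ay": 0, "az": 0, "gripper": 255},
    {"x": 0, "y": 0.04, "z": 0, "ax": 0, "ay": 0, "az": 0, "gripper": 255},
    {"x": 0, "y": 0.04, "z": 0, "ax": 0, "ay": 0, "az": 0, "gripper": 255},
    {"x": 0.001, "y": 0.04, "z": 0, "ax": 0, "ay": 0, "az": 0, "gripper": 255},
    {"x": 0.001, "y": 0.04, "z": 0, "ax": 0, "ay": 0, "az": 0, "gripper": 255},
  ],
  newtons=50,
)

```text
t: 18.55
position: [596.2, -95.4, 170.5]
orientation: [0.999, -0.036, 0.001, 0.0]
contact_force: [0.4, 0.1, -1.8]
grip_width: 56.9
gripper_force: 54.0
```

>>> apply_moves(
  plan=[
    {"x": 0, "y": 0.035, "z": 0, "ax": 0, "ay": 0, "az": 0, "gripper": 255},
    {"x": 0, "y": 0.016, "z": 0, "ax": 0, "ay": 0, "az": 0, "gripper": 255},
    {"x": 0, "y": 0, "z": -0.02, "ax": 0, "ay": 0, "az": 0, "gripper": 255},
    {"x": 0, "y": 0, "z": -0.03, "ax": 0, "ay": 0, "az": 0, "gripper": 255},
    {"x": 0, "y": 0, "z": -0.03, "ax": 0, "ay": 0, "az": 0, "gripper": 255},
    {"x": 0, "y": 0, "z": -0.02, "ax": 0, "ay": 0, "az": 0, "gripper": 255},
    {"x": 0, "y": 0, "z": 0, "ax": 0, "ay": 0, "az": 0, "gripper": 255},
    {"x": 0, "y": 0, "z": 0, "ax": 0, "ay": 0, "az": 0, "gripper": 255},
  ],
  newtons=50,
)

```text
t: 19.35
position: [596.7, -46.5, 69.9]
orientation: [0.999, -0.036, 0.001, 0.0]
contact_force: [0.7, 0.8, -1.3]
grip_width: 57.1
gripper_force: 54.1
```

Some rows were clipped: y is -46 instead of -6, and the finger is very close to the vase. Moving straight away to +y.

>>> apply_moves(
  plan=[
    {"x": 0, "y": 0.014, "z": 0, "ax": 0, "ay": 0, "az": 0, "gripper": 255},
    {"x": 0, "y": 0.014, "z": 0, "ax": 0, "ay": 0, "az": 0, "gripper": 255},
    {"x": 0, "y": 0.0125, "z": 0, "ax": 0, "ay": 0, "az": 0, "gripper": 255},
    {"x": 0, "y": 0, "z": 0, "ax": 0, "ay": 0, "az": 0, "gripper": 255},
    {"x": 0, "y": 0, "z": 0, "ax": 0, "ay": 0, "az": 0, "gripper": 255},
  ],
  newtons=50,
)

```text
t: 19.85
position: [596.2, -4.6, 69.5]
orientation: [0.999, -0.035, 0.0, 0.0]
contact_force: [-0.8, -0.3, -1.7]
grip_width: 57.0
gripper_force: 54.1
```

```bash
python3 - <<'E'
from h import *
im=arm.get_image('side')[:,:,::-1]
print(arm.sense()['position'])
cv2.imwrite('pics/g5.png',cv2.resize(im[140:290,190:350],(640,600)))
E
```

```text
[596.18140673  -5.0767533   69.35478175]
```

View pics/g5.png

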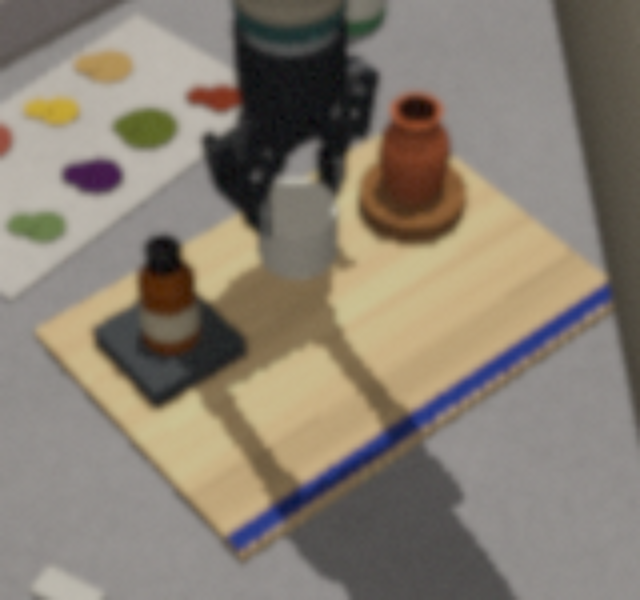

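The vase at (412,160) and the bottle at (165,300) stand undisturbed; the drum hangs between them at (298,230). Lowering.

>>> apply_moves(
  plan=[
    {"x": 0.0005, "y": -0.001, "z": -0.012, "ax": 0, "ay": 0, "az": 0, "gripper": 255},
    {"x": 0, "y": 0, "z": -0.01, "ax": 0, "ay": 0, "az": 0, "gripper": 255},
    {"x": 0, "y": 0, "z": -0.007, "ax": 0, "ay": 0, "az": 0, "gripper": 255},
    {"x": 0, "y": 0, "z": 0, "ax": 0, "ay": 0, "az": 0, "gripper": 255},
    {"x": 0, "y": 0, "z": 0, "ax": 0, "ay": 0, "az": 0, "gripper": 255},
  ],
  newtons=50,
)

```text
t: 20.4
position: [595.9, -6.6, 39.5]
orientation: [0.999, -0.036, -0.001, 0.0]
contact_force: [-1.0, -0.6, -1.1]
grip_width: 57.5
gripper_force: 54.2
```

>>> apply_moves(
  plan=[
    {"x": 0.001, "y": 0.0005, "z": -0.001, "ax": 0, "ay": 0, "az": 0, "gripper": 255},
    {"x": 0, "y": 0, "z": 0, "ax": 0, "ay": 0, "az": 0, "gripper": 255},
    {"x": 0, "y": 0, "z": 0, "ax": 0, "ay": 0, "az": 0, "gripper": 70},
    {"x": 0, "y": 0, "z": 0, "ax": 0, "ay": 0, "az": 0, "gripper": 0},
    {"x": 0, "y": 0, "z": 0, "ax": 0, "ay": 0, "az": 0, "gripper": 0},
    {"x": 0, "y": 0, "z": 0, "ax": 0, "ay": 0, "az": 0, "gripper": 0},
    {"x": 0, "y": 0, "z": 0.02, "ax": 0, "ay": 0, "az": 0, "gripper": 0},
    {"x": 0, "y": 0, "z": 0.04, "ax": 0, "ay": 0, "az": 0, "gripper": 0},
    {"x": 0, "y": 0, "z": 0.04, "ax": 0, "ay": 0, "az": 0, "gripper": 0},
    {"x": 0, "y": 0, "z": 0.04, "ax": 0, "ay": 0, "az": 0, "gripper": 0},
  ],
  newtons=40,
)

```text
t: 21.4
position: [597.4, -5.8, 180.4]
orientation: [0.999, -0.036, -0.0, -0.0]
contact_force: [0.8, 0.2, 0.5]
grip_width: 85.5
gripper_force: 0.0
```

>>> apply_moves(
  plan=[
    {"x": -0.017, "y": 0.029, "z": 0, "ax": 0, "ay": 0, "az": 0, "gripper": 0},
    {"x": -0.017, "y": 0.029, "z": 0, "ax": 0, "ay": 0, "az": 0, "gripper": 0},
    {"x": -0.017, "y": 0.029, "z": 0, "ax": 0, "ay": 0, "az": 0, "gripper": 0},
    {"x": -0.017, "y": 0.029, "z": 0, "ax": 0, "ay": 0, "az": 0, "gripper": 0},
    {"x": -0.017, "y": 0.029, "z": 0, "ax": 0, "ay": 0, "az": 0, "gripper": 0},
    {"x": -0.017, "y": 0.029, "z": 0, "ax": 0, "ay": 0, "az": 0, "gripper": 0},
    {"x": -0.017, "y": 0.029, "z": 0, "ax": 0, "ay": 0, "az": 0, "gripper": 0},
    {"x": -0.017, "y": 0.029, "z": 0, "ax": 0, "ay": 0, "az": 0, "gripper": 0},
    {"x": 0, "y": 0, "z": 0, "ax": 0, "ay": 0, "az": 0, "gripper": 0},
    {"x": 0, "y": 0, "z": 0, "ax": 0, "ay": 0, "az": 0, "gripper": 0},
  ],
  newtons=40,
)

```text
t: 22.4
position: [461.4, 226.6, 179.2]
orientation: [0.999, -0.035, 0.0, 0.0]
contact_force: [0.8, -0.0, -0.1]
grip_width: 85.6
gripper_force: 0.0
```

```bash
python3 - <<'E'
from h import *
im=arm.get_image('top'); g=im.astype(int).min(2); c=proj('top',[597,-6,57])[0].astype(int)
w=np.zeros(g.shape,np.uint8); w[c[1]-18:c[1]+19,c[0]-18:c[0]+19]=1
m=((g>148)&(w>0)).astype(np.uint8)
k,L,st,ce=cv2.connectedComponentsWithStats(m); i=1+np.argmax(st[1:,4]); print(st[i],ce[i],back('top',ce[i],57),'exp',np.pi*900*(525/1441)**2)
find('drum_c',12); find('red_apple_c',0)
print(arm.sense()['position'])
E
```

```text
[280 172  21  21 347] [290.27089337 182.31988473] [[595.65746805  -7.83165241  57.        ]] exp 375.3038566840333
drum_c top 0.61 [289.8 183. ] 355 [595.8  -6.5] area model 397
drum_c side 0.86 [264.5 203.6] 419 [591.6  -3.6] area model 451
red_apple_c top 0.63 [177.8 253.9] 201 [404.  311.2] area model 312
red_apple_c side 0.69 [218.7 313.7] 417 [410.  313.3] area model 443
[461.8782014  225.65156389 179.03700917]
```

>>> apply_moves(
  plan=[
    {"x": -0.0173, "y": 0.029, "z": -0.01, "ax": 0, "ay": 0, "az": 0, "gripper": 0},
    {"x": -0.0173, "y": 0.029, "z": -0.03, "ax": 0, "ay": 0, "az": 0, "gripper": 0},
    {"x": -0.0174, "y": 0.029, "z": -0.03, "ax": 0, "ay": 0, "az": 0, "gripper": 0},
    {"x": 0, "y": 0, "z": 0, "ax": 0, "ay": 0, "az": 0, "gripper": 0},
    {"x": 0, "y": 0, "z": 0, "ax": 0, "ay": 0, "az": 0, "gripper": 0},
  ],
  newtons=30,
)

```text
t: 23.35
position: [409.2, 313.2, 108.6]
orientation: [0.999, -0.035, -0.001, 0.001]
contact_force: [1.1, -0.2, 0.7]
grip_width: 85.1
gripper_force: 0.0
```

>>> apply_moves(
  plan=[
    {"x": 0, "y": 0, "z": -0.03, "ax": 0, "ay": 0, "az": 0, "gripper": 0},
    {"x": 0, "y": 0, "z": -0.03, "ax": 0, "ay": 0, "az": 0, "gripper": 0},
    {"x": 0, "y": 0, "z": -0.027, "ax": 0, "ay": 0, "az": 0, "gripper": 0},
    {"x": 0, "y": 0, "z": 0, "ax": 0, "ay": 0, "az": 0, "gripper": 0},
    {"x": 0, "y": 0, "z": 0, "ax": 0, "ay": 0, "az": 0, "gripper": 255},
    {"x": 0, "y": 0, "z": 0, "ax": 0, "ay": 0, "az": 0, "gripper": 255},
    {"x": 0, "y": 0, "z": 0, "ax": 0, "ay": 0, "az": 0, "gripper": 255},
    {"x": 0, "y": 0, "z": 0, "ax": 0, "ay": 0, "az": 0, "gripper": 255},
    {"x": 0, "y": 0, "z": 0, "ax": 0, "ay": 0, "az": 0, "gripper": 255},
    {"x": 0, "y": 0, "z": 0, "ax": 0, "ay": 0, "az": 0, "gripper": 255},
  ],
  newtons=35,
)

```text
t: 24.35
position: [411.4, 313.5, 24.5]
orientation: [0.999, -0.036, 0.002, -0.001]
contact_force: [0.5, -1.9, 4.9]
grip_width: 49.1
gripper_force: 35.1
```

>>> apply_moves(
  plan=[
    {"x": 0, "y": 0, "z": 0.02, "ax": 0, "ay": 0, "az": 0, "gripper": 255},
    {"x": 0, "y": 0, "z": 0.035, "ax": 0, "ay": 0, "az": 0, "gripper": 255},
    {"x": 0, "y": 0, "z": 0.04, "ax": 0, "ay": 0, "az": 0, "gripper": 255},
    {"x": 0, "y": 0, "z": 0.04, "ax": 0, "ay": 0, "az": 0, "gripper": 255},
    {"x": 0.0155, "y": -0.0267, "z": 0.01, "ax": 0, "ay": 0, "az": 0, "gripper": 255},
    {"x": 0.0155, "y": -0.0267, "z": 0, "ax": 0, "ay": 0, "az": 0, "gripper": 255},
    {"x": 0.0155, "y": -0.0267, "z": 0, "ax": 0, "ay": 0, "az": 0, "gripper": 255},
    {"x": 0.0155, "y": -0.0267, "z": 0, "ax": 0, "ay": 0, "az": 0, "gripper": 255},
    {"x": 0.0155, "y": -0.0267, "z": 0, "ax": 0, "ay": 0, "az": 0, "gripper": 255},
    {"x": 0.0155, "y": -0.0267, "z": 0, "ax": 0, "ay": 0, "az": 0, "gripper": 255},
  ],
  newtons=35,
)

```text
t: 25.35
position: [503.4, 151.8, 168.6]
orientation: [0.999, -0.036, 0.001, -0.0]
contact_force: [-0.2, 0.2, -1.1]
grip_width: 49.3
gripper_force: 35.8
```

>>> apply_moves(
  plan=[
    {"x": 0.0155, "y": -0.0267, "z": 0, "ax": 0, "ay": 0, "az": 0, "gripper": 255},
    {"x": 0.0155, "y": -0.0267, "z": 0, "ax": 0, "ay": 0, "az": 0, "gripper": 255},
    {"x": 0.0155, "y": -0.0267, "z": 0, "ax": 0, "ay": 0, "az": 0, "gripper": 255},
    {"x": 0.0155, "y": -0.0267, "z": 0, "ax": 0, "ay": 0, "az": 0, "gripper": 255},
    {"x": 0.0155, "y": -0.0267, "z": 0, "ax": 0, "ay": 0, "az": 0, "gripper": 255},
    {"x": 0.0155, "y": -0.0267, "z": 0, "ax": 0, "ay": 0, "az": 0, "gripper": 255},
    {"x": 0, "y": 0, "z": 0, "ax": 0, "ay": 0, "az": 0, "gripper": 255},
    {"x": 0, "y": 0, "z": 0, "ax": 0, "ay": 0, "az": 0, "gripper": 255},
  ],
  newtons=35,
)

```text
t: 26.15
position: [595.7, -7.7, 167.9]
orientation: [0.999, -0.037, 0.0, -0.0]
contact_force: [-1.0, 0.4, -2.0]
grip_width: 49.0
gripper_force: 35.8
```

>>> apply_moves(
  plan=[
    {"x": 0, "y": 0, "z": -0.02, "ax": 0, "ay": 0, "az": 0, "gripper": 255},
    {"x": 0, "y": 0, "z": -0.03, "ax": 0, "ay": 0, "az": 0, "gripper": 255},
    {"x": 0, "y": 0, "z": -0.02, "ax": 0, "ay": 0, "az": 0, "gripper": 255},
    {"x": 0, "y": 0, "z": -0.008, "ax": 0, "ay": 0, "az": 0, "gripper": 255},
    {"x": 0, "y": 0, "z": 0, "ax": 0, "ay": 0, "az": 0, "gripper": 255},
    {"x": 0, "y": 0, "z": 0, "ax": 0, "ay": 0, "az": 0, "gripper": 255},
  ],
  newtons=35,
)

```text
t: 26.75
position: [596.2, -6.8, 90.3]
orientation: [0.999, -0.036, 0.001, 0.0]
contact_force: [1.1, -0.4, -1.2]
grip_width: 49.2
gripper_force: 35.8
```

```bash
python3 - <<'E'
from h import *
im=arm.get_image('side')[:,:,::-1]
p=arm.sense()['position'];print(p); z0=p[2]-24.5
big=cv2.resize(im[160:240,220:310],(720,640)); T=lambda q:((q-[220,160]+.5)*8-.5).round().astype(np.int32)
cv2.polylines(big,[T(sil('red_apple_c','side',p[0],p[1],z0)[:,0])],True,(255,255,0),1)
cv2.polylines(big,[T(sil('drum_c','side',591.6,-3.6,12)[:,0])],True,(0,255,0),1)
cv2.imwrite('pics/g6.png',cv2.resize(big,(540,480)))
E
```

```text
[596.52860603  -6.98983792  90.59792728]
```

View pics/g6.png

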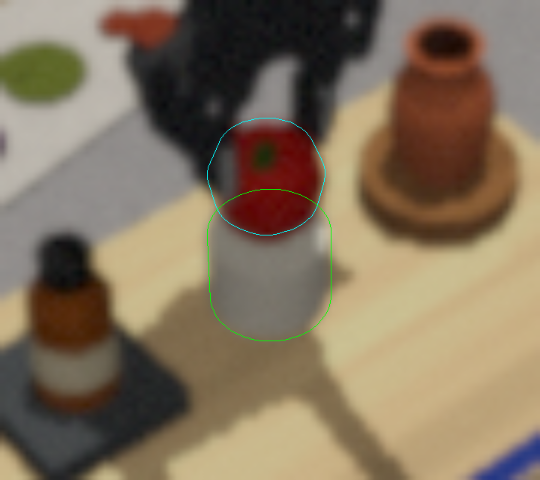

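Apple centre (271,180) over drum axis (270,265): centred. Lowering onto the drum.

>>> apply_moves(
  plan=[
    {"x": 0, "y": 0, "z": -0.005, "ax": 0, "ay": 0, "az": 0, "gripper": 255},
    {"x": 0, "y": 0, "z": -0.003, "ax": 0, "ay": 0, "az": 0, "gripper": 255},
    {"x": 0, "y": 0, "z": 0, "ax": 0, "ay": 0, "az": 0, "gripper": 255},
    {"x": 0, "y": 0, "z": 0, "ax": 0, "ay": 0, "az": 0, "gripper": 255},
  ],
  newtons=35,
)

```text
t: 27.2
position: [595.9, -7.3, 81.6]
orientation: [0.999, -0.036, 0.0, 0.0]
contact_force: [-0.4, 0.2, 1.3]
grip_width: 49.1
gripper_force: 36.4
```

>>> apply_moves(
  plan=[
    {"x": 0, "y": 0, "z": 0, "ax": 0, "ay": 0, "az": 0, "gripper": 120},
    {"x": 0, "y": 0, "z": 0, "ax": 0, "ay": 0, "az": 0, "gripper": 60},
    {"x": 0, "y": 0, "z": 0, "ax": 0, "ay": 0, "az": 0, "gripper": 0},
    {"x": 0, "y": 0, "z": 0, "ax": 0, "ay": 0, "az": 0, "gripper": 0},
    {"x": 0, "y": 0, "z": 0, "ax": 0, "ay": 0, "az": 0, "gripper": 0},
    {"x": 0, "y": 0, "z": 0.015, "ax": 0, "ay": 0, "az": 0, "gripper": 0},
    {"x": 0, "y": 0, "z": 0.03, "ax": 0, "ay": 0, "az": 0, "gripper": 0},
    {"x": 0, "y": 0, "z": 0.04, "ax": 0, "ay": 0, "az": 0, "gripper": 0},
    {"x": -0.005, "y": -0.015, "z": 0.03, "ax": 0, "ay": 0, "az": 0, "gripper": 0},
    {"x": -0.0095, "y": -0.03, "z": 0, "ax": 0, "ay": 0, "az": 0, "gripper": 0},
  ],
  newtons=35,
)

```text
t: 28.2
position: [584.5, -51.7, 201.2]
orientation: [0.999, -0.035, 0.005, 0.0]
contact_force: [0.7, -0.7, -0.3]
grip_width: 85.5
gripper_force: 0.0
```

>>> apply_moves(
  plan=[
    {"x": -0.0095, "y": -0.03, "z": 0, "ax": 0, "ay": 0, "az": 0, "gripper": 0},
    {"x": -0.0095, "y": -0.03, "z": 0, "ax": 0, "ay": 0, "az": 0, "gripper": 0},
    {"x": -0.0095, "y": -0.03, "z": 0, "ax": 0, "ay": 0, "az": 0, "gripper": 0},
    {"x": -0.0095, "y": -0.03, "z": 0, "ax": 0, "ay": 0, "az": 0, "gripper": 0},
    {"x": -0.0095, "y": -0.03, "z": 0, "ax": 0, "ay": 0, "az": 0, "gripper": 0},
    {"x": -0.0095, "y": -0.03, "z": 0, "ax": 0, "ay": 0, "az": 0, "gripper": 0},
    {"x": -0.0095, "y": -0.03, "z": 0, "ax": 0, "ay": 0, "az": 0, "gripper": 0},
    {"x": -0.0095, "y": -0.03, "z": 0, "ax": 0, "ay": 0, "az": 0, "gripper": 0},
    {"x": 0, "y": 0, "z": 0, "ax": 0, "ay": 0, "az": 0, "gripper": 0},
    {"x": 0, "y": 0, "z": 0, "ax": 0, "ay": 0, "az": 0, "gripper": 0},
  ],
  newtons=35,
)

```text
t: 29.2
position: [504.7, -292.6, 195.8]
orientation: [0.999, -0.037, -0.0, -0.0]
contact_force: [0.8, 0.8, 0.4]
grip_width: 85.2
gripper_force: 0.0
```

```bash
python3 - <<'E'
from h import *
find('red_apple_c',57); find('drum_c',12);find('blue_cup_c')
im=arm.get_image('top'); hsv=cv2.cvtColor(im,cv2.COLOR_RGB2HSV)
def blue(c,r=16):
    w=np.zeros(im.shape[:2],bool); w[c[1]-r:c[1]+r+1,c[0]-r:c[0]+r+1]=1
    m=w&(hsv[...,1]>110)&(abs(hsv[...,0].astype(int)-115)<15); h=np.argwhere(m)[:,::-1]; return m.sum(),np.percentile(h,[1,99],axis=0)
print('cup',blue((440,227)),hsv[227,436])
q=sil('blue_cup_c','top',467.5,-416,0)[:,0];print(q.min(0),q.max(0))
a=(hsv[...,1]>150)&((hsv[...,0]<8)|(hsv[...,0]>172)); a[:165]=0;a[200:]=0;a[:,:270]=0;a[:,310:]=0
h=np.argwhere(a)[:,::-1]; mid=(h.min(0)+h.max(0))/2; print('apple',len(h),h.min(0),h.max(0),back('top',mid,82))
print(arm.sense()['position'])
E
```

```text
red_apple_c side 0.75 [264.3 191.9] 300 [593.5  -5.6] area model 297
red_apple_c side 0.3 [231.4 214.4] 397 [591.9 117.8] area model 332
red_apple_c side 0.22 [291.8 192.6] 303 [537.4 -60.9] area model 297
drum_c top 0.62 [290. 193.] 3 [567.6  -6.6] area model 392
drum_c side 0.64 [264.  207.4] 303 [581.4   7.6] area model 459
blue_cup_c top 0.62 [439.9 226.6] 284 [ 466.1 -417.3] area model 355
cup (np.int64(154), array([[432., 221.],
       [451., 235.]])) [112 137 154]
[427.52386 215.76678] [450.4189 236.2019]
apple 227 [282 173] [300 190] [[594.98892163  -9.69257454  82.        ]]
[ 505.14078894 -292.12871813  196.16537631]
```

Apple is centred on the drum (side network (593.5,-5.6) against the drum's (591.6,-3.6)). Now the cup at (467,-418.5).

>>> apply_moves(
  plan=[
    {"x": -0.0095, "y": -0.0316, "z": 0, "ax": 0, "ay": 0, "az": 0, "gripper": 0},
    {"x": -0.0095, "y": -0.0316, "z": -0.01, "ax": 0, "ay": 0, "az": 0, "gripper": 0},
    {"x": -0.0095, "y": -0.0316, "z": -0.03, "ax": 0, "ay": 0, "az": 0, "gripper": 0},
    {"x": -0.0095, "y": -0.0316, "z": -0.03, "ax": 0, "ay": 0, "az": 0, "gripper": 0},
    {"x": 0, "y": 0, "z": -0.03, "ax": 0, "ay": 0, "az": 0, "gripper": 0},
    {"x": 0, "y": 0, "z": 0, "ax": 0, "ay": 0, "az": 0, "gripper": 0},
    {"x": 0, "y": 0, "z": 0, "ax": 0, "ay": 0, "az": 0, "gripper": 0},
  ],
  newtons=35,
)

```text
t: 30.55
position: [467.0, -418.3, 96.1]
orientation: [0.999, -0.036, -0.0, -0.001]
contact_force: [-0.4, 0.3, 1.5]
grip_width: 85.0
gripper_force: 0.0
```

>>> apply_moves(
  plan=[
    {"x": 0, "y": 0, "z": -0.03, "ax": 0, "ay": 0, "az": 0, "gripper": 0},
    {"x": 0, "y": 0, "z": -0.032, "ax": 0, "ay": 0, "az": 0, "gripper": 0},
    {"x": 0, "y": 0, "z": 0, "ax": 0, "ay": 0, "az": 0, "gripper": 0},
    {"x": 0, "y": 0, "z": 0, "ax": 0, "ay": 0, "az": 0, "gripper": 0},
    {"x": 0, "y": 0, "z": 0, "ax": 0, "ay": 0, "az": 0, "gripper": 255},
    {"x": 0, "y": 0, "z": 0, "ax": 0, "ay": 0, "az": 0, "gripper": 255},
    {"x": 0, "y": 0, "z": 0, "ax": 0, "ay": 0, "az": 0, "gripper": 255},
    {"x": 0, "y": 0, "z": 0, "ax": 0, "ay": 0, "az": 0, "gripper": 255},
    {"x": 0, "y": 0, "z": 0, "ax": 0, "ay": 0, "az": 0, "gripper": 255},
    {"x": 0, "y": 0, "z": 0, "ax": 0, "ay": 0, "az": 0, "gripper": 255},
  ],
  newtons=35,
)

```text
t: 31.55
position: [468.2, -419.3, 36.6]
orientation: [0.999, -0.036, 0.001, 0.001]
contact_force: [0.3, 0.9, 6.3]
grip_width: 52.9
gripper_force: 35.9
```

>>> apply_moves(
  plan=[
    {"x": 0, "y": 0, "z": 0.02, "ax": 0, "ay": 0, "az": 0, "gripper": 255},
    {"x": 0, "y": 0, "z": 0.035, "ax": 0, "ay": 0, "az": 0, "gripper": 255},
    {"x": 0, "y": 0, "z": 0.045, "ax": 0, "ay": 0, "az": 0, "gripper": 255},
    {"x": 0.003, "y": 0.0298, "z": 0.015, "ax": 0, "ay": 0, "az": 0, "gripper": 255},
    {"x": 0.003, "y": 0.0298, "z": 0, "ax": 0, "ay": 0, "az": 0, "gripper": 255},
    {"x": 0.003, "y": 0.0298, "z": 0, "ax": 0, "ay": 0, "az": 0, "gripper": 255},
    {"x": 0.003, "y": 0.0298, "z": 0, "ax": 0, "ay": 0, "az": 0, "gripper": 255},
    {"x": 0.003, "y": 0.0298, "z": 0, "ax": 0, "ay": 0, "az": 0, "gripper": 255},
    {"x": 0.003, "y": 0.0298, "z": 0, "ax": 0, "ay": 0, "az": 0, "gripper": 255},
    {"x": 0.003, "y": 0.0298, "z": 0, "ax": 0, "ay": 0, "az": 0, "gripper": 255},
  ],
  newtons=35,
)

```text
t: 32.55
position: [488.1, -208.9, 149.9]
orientation: [0.999, -0.036, 0.001, 0.0]
contact_force: [0.2, 0.2, -1.3]
grip_width: 52.8
gripper_force: 37.8
```

>>> apply_moves(
  plan=[
    {"x": 0.003, "y": 0.0298, "z": 0, "ax": 0, "ay": 0, "az": 0, "gripper": 255},
    {"x": 0.003, "y": 0.0298, "z": 0, "ax": 0, "ay": 0, "az": 0, "gripper": 255},
    {"x": 0.003, "y": 0.0298, "z": 0, "ax": 0, "ay": 0, "az": 0, "gripper": 255},
    {"x": 0.003, "y": 0.0298, "z": 0, "ax": 0, "ay": 0, "az": 0, "gripper": 255},
    {"x": 0.003, "y": 0.0298, "z": 0, "ax": 0, "ay": 0, "az": 0, "gripper": 255},
    {"x": 0.003, "y": 0.0298, "z": 0, "ax": 0, "ay": 0, "az": 0, "gripper": 255},
    {"x": 0.003, "y": 0.0298, "z": 0, "ax": 0, "ay": 0, "az": 0, "gripper": 255},
    {"x": 0, "y": 0, "z": 0, "ax": 0, "ay": 0, "az": 0, "gripper": 255},
    {"x": 0, "y": 0, "z": 0, "ax": 0, "ay": 0, "az": 0, "gripper": 255},
  ],
  newtons=35,
)

```text
t: 33.45
position: [509.1, -1.1, 149.7]
orientation: [0.999, -0.035, 0.0, 0.0]
contact_force: [-0.0, -0.2, -1.0]
grip_width: 52.8
gripper_force: 37.8
```

>>> apply_moves(
  plan=[
    {"x": 0, "y": 0, "z": -0.02, "ax": 0, "ay": 0, "az": 0, "gripper": 255},
    {"x": 0, "y": 0, "z": -0.03, "ax": 0, "ay": 0, "az": 0, "gripper": 255},
    {"x": 0, "y": 0, "z": -0.03, "ax": 0, "ay": 0, "az": 0, "gripper": 255},
    {"x": 0, "y": 0, "z": -0.013, "ax": 0, "ay": 0, "az": 0, "gripper": 255},
    {"x": 0, "y": 0, "z": 0, "ax": 0, "ay": 0, "az": 0, "gripper": 255},
    {"x": 0, "y": 0, "z": -0.004, "ax": 0, "ay": 0, "az": 0, "gripper": 255},
    {"x": 0, "y": 0, "z": -0.003, "ax": 0, "ay": 0, "az": 0, "gripper": 255},
    {"x": 0, "y": 0, "z": 0, "ax": 0, "ay": 0, "az": 0, "gripper": 255},
    {"x": 0, "y": 0, "z": 0, "ax": 0, "ay": 0, "az": 0, "gripper": 255},
  ],
  newtons=35,
)

```text
t: 34.35
position: [509.5, -1.6, 49.8]
orientation: [0.999, -0.036, 0.001, 0.0]
contact_force: [0.3, -0.6, -1.7]
grip_width: 52.5
gripper_force: 37.8
```

Lower the last 1 mm, release, retreat up and back towards the robot.

>>> apply_moves(
  plan=[
    {"x": 0, "y": 0.0005, "z": -0.0012, "ax": 0, "ay": 0, "az": 0, "gripper": 255},
    {"x": 0, "y": 0, "z": 0, "ax": 0, "ay": 0, "az": 0, "gripper": 255},
    {"x": 0, "y": 0, "z": 0, "ax": 0, "ay": 0, "az": 0, "gripper": 120},
    {"x": 0, "y": 0, "z": 0, "ax": 0, "ay": 0, "az": 0, "gripper": 60},
    {"x": 0, "y": 0, "z": 0, "ax": 0, "ay": 0, "az": 0, "gripper": 0},
    {"x": 0, "y": 0, "z": 0, "ax": 0, "ay": 0, "az": 0, "gripper": 0},
    {"x": 0, "y": 0, "z": 0, "ax": 0, "ay": 0, "az": 0, "gripper": 0},
    {"x": 0, "y": 0, "z": 0.015, "ax": 0, "ay": 0, "az": 0, "gripper": 0},
    {"x": 0, "y": 0, "z": 0.03, "ax": 0, "ay": 0, "az": 0, "gripper": 0},
    {"x": 0, "y": 0, "z": 0.04, "ax": 0, "ay": 0, "az": 0, "gripper": 0},
  ],
  newtons=35,
)

```text
t: 35.35
position: [507.5, -0.7, 132.2]
orientation: [0.999, -0.036, -0.002, -0.0]
contact_force: [1.6, -0.4, -0.5]
grip_width: 85.1
gripper_force: 0.0
```

>>> apply_moves(
  plan=[
    {"x": 0, "y": 0, "z": 0.04, "ax": 0, "ay": 0, "az": 0, "gripper": 0},
    {"x": -0.01, "y": -0.03, "z": 0.02, "ax": 0, "ay": 0, "az": 0, "gripper": 0},
    {"x": -0.01, "y": -0.03, "z": 0, "ax": 0, "ay": 0, "az": 0, "gripper": 0},
    {"x": -0.01, "y": -0.03, "z": 0, "ax": 0, "ay": 0, "az": 0, "gripper": 0},
    {"x": -0.01, "y": -0.03, "z": 0, "ax": 0, "ay": 0, "az": 0, "gripper": 0},
    {"x": -0.01, "y": -0.03, "z": 0, "ax": 0, "ay": 0, "az": 0, "gripper": 0},
    {"x": -0.01, "y": -0.03, "z": 0, "ax": 0, "ay": 0, "az": 0, "gripper": 0},
    {"x": -0.01, "y": -0.03, "z": 0, "ax": 0, "ay": 0, "az": 0, "gripper": 0},
    {"x": -0.01, "y": -0.03, "z": 0, "ax": 0, "ay": 0, "az": 0, "gripper": 0},
    {"x": -0.01, "y": -0.03, "z": 0, "ax": 0, "ay": 0, "az": 0, "gripper": 0},
  ],
  newtons=35,
)

```text
t: 36.35
position: [418.4, -272.0, 192.8]
orientation: [0.999, -0.036, -0.0, -0.0]
contact_force: [0.5, -0.5, -0.0]
grip_width: 85.3
gripper_force: 0.0
```

```bash
python3 - <<'E'
from h import *
find('blue_cup_c',12);find('red_apple_c',57);find('drum_c',12);find('oil_bottle_c',32);find('vase_c',32);find('green_apple_c')
a=arm.get_image('top')[140:260,215:365,::-1];b=arm.get_image('side')[150:290,195:350,::-1]
cv2.imwrite('pics/f.png',np.hstack([cv2.resize(a,(400,320),interpolation=2),cv2.resize(b,(354,320),interpolation=2)]))
E
```

```text
blue_cup_c top 0.8 [288.5 212.8] 331 [511.1  -1.3] area model 329
blue_cup_c side 0.82 [282.9 218.8] 408 [504.2   6.8] area model 398
red_apple_c top 0.69 [290.  181.8] 283 [594.1  -7. ] area model 333
red_apple_c side 0.87 [264.2 192.3] 295 [592.5  -4.4] area model 297
drum_c top 0.41 [287.5 191.5] 35 [5.72e+02 4.00e-01] area model 393
drum_c side 0.67 [264.  206.9] 276 [582.9   6.4] area model 458
oil_bottle_c top 0.69 [168.6 154.1] 231 [679.7 326.4] area model 261
oil_bottle_c top 0.58 [248.3 179.6] 212 [604.4 107.4] area model 217
oil_bottle_c side 0.79 [231.4 214.1] 391 [600.  112.1] area model 396
oil_bottle_c side 0.59 [147.1 249.2] 411 [655.5 344.1] area model 473
vase_c top 0.89 [332.  183.1] 293 [ 589.9 -121.8] area model 327
vase_c side 0.76 [292.9 176.9] 413 [ 587.2 -116.2] area model 404
green_apple_c top 0.6 [137.4 224.5] 290 [488.8 424.8] area model 312
green_apple_c side 0.71 [160.2 322.4] 447 [487.4 426.3] area model 475
```

View pics/f.png

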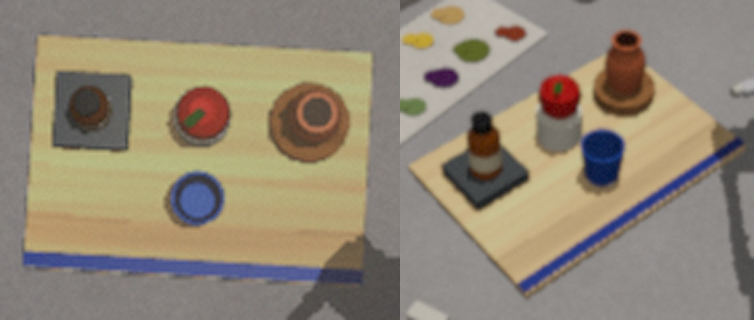

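Everything stands upright: bottle (90,105), apple on drum (203,113), vase (318,112) and cup (197,199) in front, with a gap of about 29 mm. The green apple has not moved.

```bash
python3 -c "
from workcell import arm
print(arm.hand_in())"
```

```text
the job is handed in; nothing more can be done
None
```

The still life is set up as asked and handed in at about 37 s of the 147 s allowed: every object is upright and released, each within about 3 mm of its place by the cameras, the cup–drum gap measures about 28 mm, and the green apple has not moved.

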